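# Switch off the light-ageing box, open it and take out the exposed vial

### The arm

A 6-joint arm with a two-finger parallel gripper is mounted at the origin on a cart in front of the work surface, level with it; the furniture and walls round the work are solid. World frame = base frame: x ahead of the robot, y to its left, z up, the work surface at z = 0. Lengths are in m, angles in rad, forces in N, time in s.
With the tool pointing down it reaches from about 0.35 to 0.85 m from the base axis. Payload 8.1 kg.
Tool frame: the origin (TCP) lies between the finger pads; the fingertips stand 14 mm ahead of it and the grasp point (between the pads) lies 5 mm behind it (robot.tip_reach is the z of the fingertips in the tool frame, in m); z points along the fingers, y is the line along which they close (so a half turn about z gives the same grasp; the last joint's range is limited). The gripper opens to 93 mm and grips with 3 to 60 N. Pads are 15 mm wide; open, the fingers measure 128 mm over their backs; the gripper's body (75 mm by 188 mm) begins 65 mm behind the grasp point.
Start: joints at [1.034, 0.13, 1.488, -0, 1.523, -0.085], TCP at [0.262, 0.54, 0.198] pointing down, gripper open.
Joint ranges: [-2.96, 2.96], [-0.89, 2.26], [0.02, 2.5], [-1.34, 4.48], [0, 2.73], [-2.66, 2.66]. Speed limits (rad/s): [2.39, 2.39, 2.79, 3.14, 3.14, 3.14].

### API

Orientations are given as a rotation vector (axis times angle).
In Python, from plant import robot gives the robot as it stands. The module is installed in compiled form; this text tells all that it offers.
- The arm moves only by the shell command python3 -m handwheel 'ROWS' [FORCE]. ROWS is JSON, a list of rows, each a list of 7 numbers: the closure, from -1 (fully open) to 1 (shut), then the shift along the tool's x, y, z each as a share of 100 cm, from -1 to 1, then the turn, a rotation vector about the tool's x, y, z each as a share of 180 degrees, from -1 to 1. In form: [[grip, tx, ty, tz, rx, ry, rz], ...]. A call has 1 to 20 rows; each row is the pose to reach, as a shift and turn from the pose commanded when the call began, along the tool's axes at that moment, turning the shorter way round; what a row does not reach only later rows make up. A row lasts 1/8 s, in which the tool goes at most 62.5 mm and 10.7 degrees, less where a joint would pass 70% of its speed; a pose out of reach is approached as far as the arm can. A call with a number of a shift or a turn outside -1 to 1 is refused whole. A call with a gripper value outside its range is refused whole. The fingers move at their own pace and stop on an object; FORCE is the grip in N (left out, the last holds). Time passes only in rows, so rows that repeat a pose let the fingers close. It gives the time, the measured TCP pose, the force, the opening and the grip force at its end, in the units of the state.
- robot.read_state(): the state, without advancing time (a new reading comes with each control period).
- robot.read_camera(name): name is "scene" or "top"; returns a dict with "frame" (420x560x3 uint8, red, green, blue), "fx", "fy", "cx", "cy" (pixels), "k1" (the pictures are not rectified: a ray, as slopes to the right and down, at radius r is drawn at 1 + k1 r^2 times it, then the intrinsics apply), "rvec" (rotation vector, rad) and "tvec" (3), from world to camera coordinates, as OpenCV has them. Camera axes: x right, y down, z forward; pixel columns grow to the right and rows downward; lengths in m; the calibration is good to about 2 mm. A picture is of the moment at which its call begins. There is no depth.
- robot.close_job(): hands the job in; it is judged then, once.
Trained networks look in a picture, given as the dict that the camera call returned (one of the last four; its "shot" number tells which), for a name from the list of things; names that differ only in an ending like _2 or _b are one class to them, and where a whole thing is asked for, a point or a joint stands for the part that bears it (a point fixed in the world has none). Each returns a list of dicts, best first, with "conf" (0 to 1); they miss things now and then, are a little off and sometimes report something else, mostly with a low value. They report only what shows in the picture. A call takes as long as a camera call.
- robot.regions_of(picture, name): "mask" (420x560 bool, what is visible of it) and "rect" ([left, top, right, bottom] in pixels, round what is visible of it).
The state is a dict: "t": time; "q": joint angles; "dq": joint speeds; "joint_torque": joint torques, N m; "tool_pos": TCP position; "orientation": TCP orientation; "force": force on the tool from outside, world axes, zero at the start; "wrist_torque": the same for the moment, N m; "opening": finger opening in m; "gripper_force": force on a finger pad.
Only numpy, scipy, OpenCV 4.12 (cv2) and the standard library are available. Lean on these libraries where they do the work, as an engineer would, in place of code of your own. Each camera call takes 0.05 s, during which the arm holds its last target. There are 200 camera calls.

### The job

The light exposure is finished: turn the red isolator handle on the light-ageing box fully from on to off, and only then swing the lid by its grab bar past vertical until it rests open against its stop. Lift the exposed vial out of the box and set it down standing upright in the empty bay of the sample tray, keeping it upright on the way. Leave the box off and the lid open, and do not disturb the two reference vials in the other bay or anything else on the table.

Things in the scene. Friction and masses are not known exactly. Their poses are not given: they have to be found in the camera images.
- ageing_box: Light-ageing box, fixed: pale grey housing 136 x 150 mm (x, y), deck 85 mm high. Origin on the table under its centre; its front (-x) faces the robot's near right, y to its own left, z up. From the deck's front edge a 98 mm panel slopes down at 40 degrees, overhung by the shut lid's visor (out to x = -101 mm, z = 123 to 131). Under the lid a well 116 x 130 mm, 23 deep, its stage (48 mm round) 68 mm above the table.
- isolator (a joint): Angle of the red handle: 0 = on (pointer straight up the slope, red dot), 1.571 = off (pointer left, to the box's +y, green dot). Starts on; seen from the front it turns anticlockwise to off. An over-centre spring holds it against the stop at either end: about 0.28 N m to start it, none at the middle (0.785), beyond which it snaps to the other end by itself.
- isolator_grip (a point): Middle of the isolator's grip bar, on the turning axis, 24 mm off the yellow plate. Axes turn with the handle: z = turning axis, out of the panel (40 degrees off vertical, leaning to the box's front), x along the bar to its pointer end, y across it. Bar: 14 mm thick (y), x from -22 to +38 mm, z from -13 to +13 mm; under it a round hub 42 mm wide, 11 mm high.
- lid (a joint): Opening angle of the lid: 0 = shut, 1.571 = upright, 1.92 = open against its stop. It turns about the hinge line on the box's right (-y) side: its left side lifts and swings over to the right. 0.35 kg, free hinge: it falls shut if let go below about 1.1 rad and falls open beyond about 1.3.
- lid_bar (a point): Middle of the black round grab bar on the lid's left (+y) side; the bar is 12 mm thick, lies along the box's x, is free over 74 mm, and stands 45 mm off the lid's side. With the lid shut it is 107 mm above the table, and nothing is beneath it. Moves with the lid; axes are the lid's (those of the box while shut).
- lid_hinge_line (a point): Middle of the lid's hinge line, fixed on the box, 87 mm above the table; the line runs along the box's x. The shut lid reaches 46 mm above it and covers 150 mm to its left (+y of the box).
- exposed_vial: Exposed sample vial, glass with green-tinted contents and a black cap, standing on the stage in the box: 21 mm diameter and 40 mm high up to the cap, cap 18 mm diameter, 51 mm in all, about 20 g. Origin at the centre of its underside, z up. Before the lid opens it is hidden under it.
- sample_tray: White sample tray, fixed, 90 x 160 mm (x, y), walls 16 mm high and 4 mm thick, two cork-lined bays side by side along y, a 4 mm wall 14.5 mm high between them. Origin at the centre of its underside. The bay on the -y side is empty, the one on the +y side holds the reference vials.
- empty_bay (a point): Centre of the empty bay, on its cork floor 7 mm above the table (axes of the tray). The bay is 81 mm (x) by 73 mm (y) inside.
- reference_vial_a: Reference vial, 21 mm diameter, 51 mm high, yellowish contents, black cap, standing loose in the other bay. Origin at the centre of its underside.
- reference_vial_b: Reference vial, 21 mm diameter, 51 mm high, whitish contents, black cap, standing loose in the other bay. Origin at the centre of its underside.
- beaker: Loose empty glass beaker, 53 x 59 mm, 67 mm high, a bystander. Origin at the centre of its underside.
- dropper_bottle: Loose amber dropper bottle with red bulb, 52 mm diameter, 139 mm high, a bystander. Origin at the centre of its underside.
- loupe: Loose black stand loupe, 42 mm diameter, 34 mm high, a bystander. Origin at the centre of its underside.

How it is judged:
On the way, in this order (a step that is already met when the one before it is completed fails the run):
1. the isolator is fully off while the lid is still shut (value of joint isolator above 1.45 rad and value of joint lid below 0.1 rad), for 0.2 s.
2. the lid rests open past vertical, the isolator off (value of joint lid above 1.75 rad and value of joint isolator above 1.45 rad), for 0.2 s.
3. the exposed vial is brought down to within 10 mm of the empty bay's floor while still held, not dropped (contact force between the fingers and exposed_vial above 0.5 N and z of exposed_vial in the frame of empty_bay below 0.01 m and horizontal distance between exposed_vial and empty_bay below 0.045 m), for 0.04 s.
At the end, for the whole second after the job is handed in: Isolator off (within 0.12 rad of its off stop), lid open against its stop (over 1.75 rad), the exposed vial released, at rest, upright (within 0.12 rad) on the floor of the empty bay, both reference vials still upright (all of step 2 and x of exposed_vial in the frame of empty_bay between -0.036 and 0.036 m and y of exposed_vial in the frame of empty_bay between -0.033 and 0.033 m and z of exposed_vial in the frame of empty_bay below 0.004 m and angle between each of exposed_vial, reference_vial_a, reference_vial_b's own z axis and vertical below 0.12 rad and linear speed of exposed_vial below 0.02 m/s); the robot touches nothing.
It fails at once if the lid is opened (over 0.15 rad) while the isolator is not off (value of joint lid above 0.15 rad and value of joint isolator below 1.27 rad).
It fails at once if the exposed vial is tipped more than 45 degrees (angle between exposed_vial's own z axis and vertical above 0.785 rad).
It fails at once if a reference vial is pushed more than 15 mm or tipped (distance of any of reference_vial_a, reference_vial_b from where it was at the start of the episode above 0.015 m or angle between any of reference_vial_a, reference_vial_b's own z axis and vertical above 0.4 rad).
It fails at once if the beaker, dropper bottle or loupe is pushed more than 30 mm or tipped over (distance of any of beaker, dropper_bottle, loupe from where it was at the start of the episode above 0.03 m or angle between any of beaker, dropper_bottle's own z axis and vertical above 0.5 rad).
It also fails if it takes over 72 s, if anything falls off the work surface, if the arm or the gripper's body presses on something with over 40 N, if the wrist force passes 120 N, or if a joint passes its speed limit or range.

## Working session

There is one attempt and no reset: what is moved stays moved. The work goes in short steps, Python scripts to look and compute and a shell command to move; the robot and the scene stay as the last step left them, time stands still between calls to the robot, and variables do not carry over. Pictures are saved under pics/ and viewed, at most 10 in all, crops included, and the job is handed in when it is done.

```bash
mkdir -p pics
cat > h.py <<'E'
import numpy as np, cv2
from scipy.spatial.transform import Rotation as R
from plant import robot
def ray(p,u,v):
    x,y=(u-p['cx'])/p['fx'],(v-p['cy'])/p['fy']; a,b=x,y
    for _ in range(20):
        s=1+p['k1']*(a*a+b*b); a,b=x/s,y/s
    Rm=R.from_rotvec(np.ravel(p['rvec'])).as_matrix(); t=np.ravel(p['tvec'])
    return -Rm.T@t, Rm.T@np.array([a,b,1])
def atz(p,u,v,z):
    c,d=ray(p,u,v); return c+d*(z-c[2])/d[2]
def proj(p,X):
    Y=R.from_rotvec(np.ravel(p['rvec'])).apply(np.atleast_2d(X))+np.ravel(p['tvec'])
    a=Y[:,:2]/Y[:,2:]; s=1+p['k1']*(a**2).sum(1,keepdims=True)
    return a*s*[p['fx'],p['fy']]+[p['cx'],p['cy']]
def rel(P,Rt=None):
    "shift (share of 1 m) & turn (share of 180deg) in tool axes from the measured pose"
    s=robot.read_state(); R0=R.from_rotvec(s['orientation'])
    out=R0.inv().apply(np.array(P)-s['tool_pos'])
    r=np.zeros(3) if Rt is None else (R0.inv()*Rt).as_rotvec()/np.pi
    return out.round(4), r.round(4)
E
python3 - <<'E'
from h import *
np.set_printoptions(suppress=True,precision=4)
s=robot.read_state(); print(s['tool_pos'],s['orientation'],s['opening'],s['t'],robot.tip_reach)
P={n:robot.read_camera(n) for n in('scene','top')}
for n,p in P.items():
    cv2.imwrite(f'pics/{n}0.png',p['frame'][...,::-1]); print(n,ray(p,280,210))
    for k in ['ageing_box','isolator','isolator_grip','lid','lid_bar','sample_tray','reference_vial_a','beaker','dropper_bottle','loupe']:
        for d in robot.regions_of(p,k)[:2]:
            m=d['mask']; v,u=np.nonzero(m); print(n,k,round(d['conf'],2),np.round(d['rect']),u.mean().round(1),v.mean().round(1),m.sum())
E
```

```text
[0.2616 0.5393 0.1973] [-0.7036 -3.0612  0.0027] 0.09288373675073569 0.0 0.014
scene (array([-0.1139,  0.8531,  0.587 ]), array([ 0.5394, -0.7259, -0.4268]))
scene ageing_box 0.65 [232. 177. 330. 250.] 283.9 208.5 3902
scene lid 0.91 [236. 176. 321. 224.] 280.3 198.1 2683
scene lid_bar 0.81 [238. 174. 321. 219.] 279.6 197.5 2533
scene lid_bar 0.65 [236. 176. 324. 253.] 284.4 208.6 3859
scene sample_tray 0.6 [175. 274. 248. 331.] 208.2 302.3 1434
scene reference_vial_a 0.79 [197. 295. 211. 319.] 201.9 305.8 245
scene reference_vial_a 0.55 [186. 292. 200. 315.] 191.1 302.0 232
scene beaker 0.91 [184. 243. 206. 272.] 194.0 257.7 337
scene dropper_bottle 0.66 [338. 147. 358. 186.] 344.6 171.0 375
scene loupe 0.74 [364. 189. 376. 201.] 371.3 193.3 147
top (array([ 0.3282, -0.0504,  1.0966]), array([ 0.1964,  0.0287, -0.9801]))
top ageing_box 0.58 [246. 170. 332. 252.] 287.1 206.8 5677
top isolator 0.72 [317. 200. 334. 219.] 323.9 208.6 168
top isolator_grip 0.46 [318. 202. 332. 219.] 323.2 209.0 177
top lid 0.55 [243. 167. 319. 255.] 280.5 204.3 4711
top lid_bar 0.88 [243. 169. 321. 256.] 280.4 204.6 4620
top sample_tray 0.8 [127. 213. 189. 256.] 159.7 232.6 1883
top reference_vial_a 0.67 [128. 225. 144. 237.] 135.9 230.6 83
top reference_vial_a 0.63 [246. 166. 320. 254.] 280.5 204.4 4711
top beaker 0.9 [174. 170. 199. 193.] 185.2 183.0 417
top dropper_bottle 0.77 [428. 194. 452. 216.] 438.9 200.6 477
top loupe 0.6 [412. 244. 431. 257.] 420.0 249.3 197
```

Run:
```python
import cv2,numpy as np
a=cv2.imread('pics/top0.png')[140:290,110:330]; a=cv2.resize(a,(800,545),interpolation=cv2.INTER_CUBIC)
cv2.imwrite('pics/topc.png',a)
b=cv2.imread('pics/scene0.png')[140:345,160:400]; cv2.imwrite('pics/scenec.png',cv2.resize(b,(702,600),interpolation=cv2.INTER_CUBIC))
```

```text
(no output)
```

View pics/top0.png

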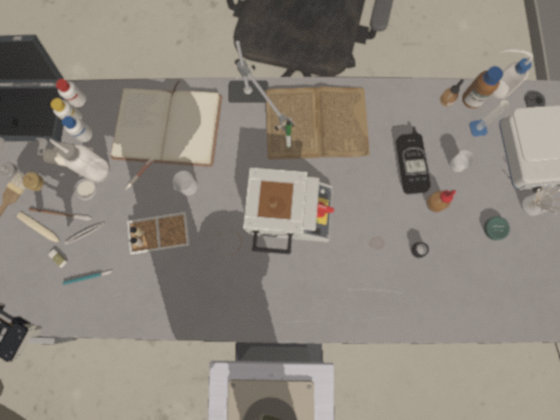

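View pics/scenec.png

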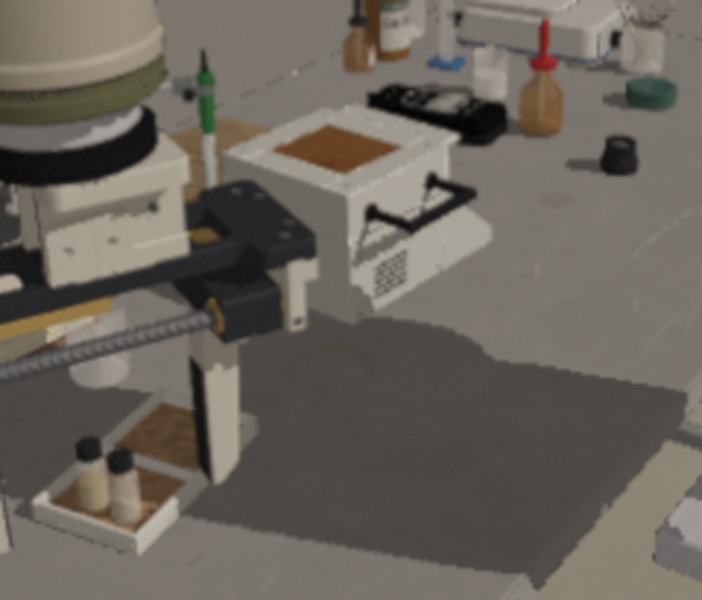

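View pics/topc.png

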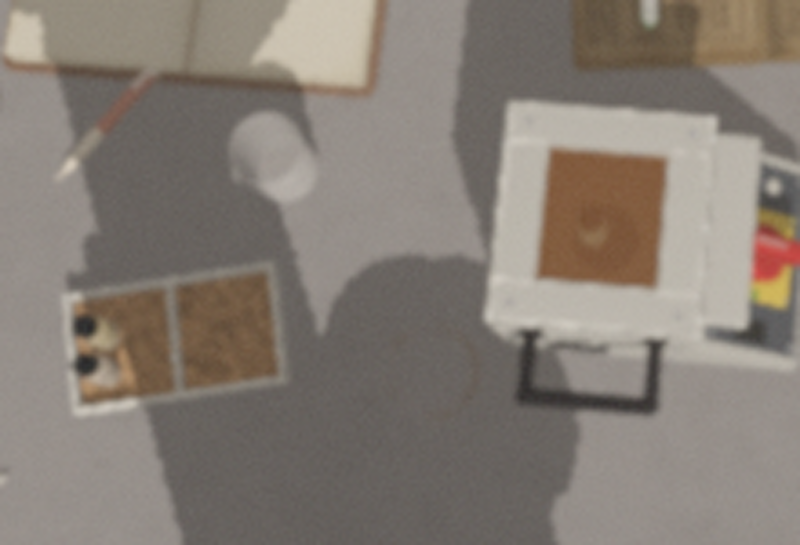

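The top view (0.5 px/mm) shows the box with its panel facing image right (world −y). The red handle is at about (324,209), the lid bar at about (253–291, 251), and the hinge is on the far side. The tray is at about (127–189, 213–256), with its empty bay on the right. In the scene crop the lid is shut with the bar toward the robot, and the reference vials stand in the near-left bay.

```bash
python3 - <<'E'
from h import *
from scipy.optimize import least_squares
np.set_printoptions(suppress=True,precision=4)
p=robot.read_camera('top'); q=robot.read_camera('scene')
cr=lambda *a:[(110+(x+.5)/3.636-.5,140+(y+.5)/3.636-.5) for x,y in a]
# lid top corners z .133, bar corners z .107, tray corners z .016
for n,z,pts in [('lid',.133,cr((510,100),(717,117),(490,325),(700,342))),('bar',.107,cr((519,403),(657,408))),
  ('panelfront',.022,cr((795,365))),('tray',.016,cr((64,295),(272,264),(286,380),(76,412))),('div',.0145,cr((173,283),(181,395)))]:
    for u,v in pts: print(n,atz(p,u,v,z))
t=np.array([atz(p,u,v,.016)[:2] for u,v in cr((64,295),(272,264),(286,380),(76,412))])
print('tray c',t.mean(0),'sides',[np.linalg.norm(t[i]-t[i-1]).round(3) for i in range(4)],'yaw',np.arctan2(*(t[0]+t[3]-t[1]-t[2])[::-1])-np.pi/2)
# red pixels
for n,c in(('top',p),('scene',q)):
    f=c['frame'].astype(int); m=(f[...,0]>110)&(f[...,1]<70)&(f[...,2]<70); m[:,:300]=0; m[:, 400:]=0
    v,u=np.nonzero(m); print(n,list(zip(u,v))[:200])
E
python3 - <<'E'
import cv2
b=cv2.imread('pics/top0.png')[165:265,235:345]; cv2.imwrite('pics/boxc.png',cv2.resize(b,(660,600),interpolation=cv2.INTER_CUBIC))
E
```

```text
lid [0.628  0.0528 0.133 ]
lid [ 0.6165 -0.0864  0.133 ]
lid [0.4748 0.0619 0.133 ]
lid [ 0.4646 -0.0751  0.133 ]
bar [0.4265 0.0442 0.107 ]
bar [ 0.424  -0.0474  0.107 ]
panelfront [ 0.4641 -0.1465  0.022 ]
tray [0.5125 0.3967 0.016 ]
tray [0.5371 0.2398 0.016 ]
tray [0.4506 0.2245 0.016 ]
tray [0.4251 0.3805 0.016 ]
div [0.5225 0.3144 0.0145]
div [0.4388 0.3027 0.0145]
tray c [0.4813 0.3104] sides [np.float64(0.089), np.float64(0.159), np.float64(0.088), np.float64(0.158)] yaw 0.15882080582539482
top [(np.int64(319), np.int64(203)), (np.int64(320), np.int64(203)), (np.int64(321), np.int64(203)), (np.int64(319), np.int64(209)), (np.int64(331), np.int64(209)), (np.int64(320), np.int64(210)), (np.int64(319), np.int64(211)), (np.int64(320), np.int64(211)), (np.int64(322), np.int64(211)), (np.int64(319), np.int64(212)), (np.int64(320), np.int64(213))]
scene [(np.int64(346), np.int64(147)), (np.int64(346), np.int64(148)), (np.int64(346), np.int64(149)), (np.int64(347), np.int64(149)), (np.int64(346), np.int64(150)), (np.int64(347), np.int64(150)), (np.int64(346), np.int64(151)), (np.int6
[... 635 characters left out ...]
.int64(346), np.int64(160)), (np.int64(347), np.int64(160)), (np.int64(348), np.int64(160)), (np.int64(349), np.int64(160)), (np.int64(350), np.int64(160)), (np.int64(343), np.int64(161)), (np.int64(344), np.int64(161)), (np.int64(345), np.int64(161)), (np.int64(346), np.int64(161)), (np.int64(347), np.int64(161)), (np.int64(348), np.int64(161)), (np.int64(349), np.int64(161)), (np.int64(344), np.int64(162)), (np.int64(345), np.int64(162)), (np.int64(346), np.int64(162)), (np.int64(347), np.int64(162)), (np.int64(348), np.int64(162)), (np.int64(349), np.int64(162)), (np.int64(344), np.int64(163)), (np.int64(346), np.int64(163)), (np.int64(347), np.int64(163)), (np.int64(348), np.int64(163))]
```

View pics/boxc.png

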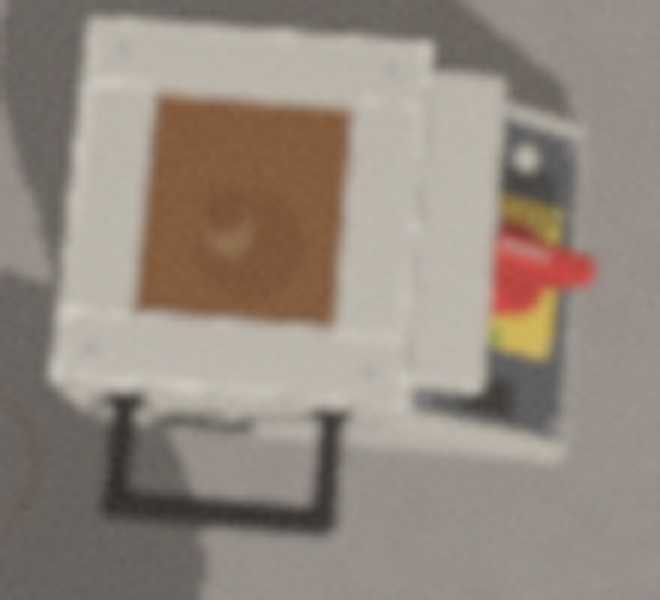

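```bash
cat > fit.py <<'E'
from h import *
from scipy.optimize import least_squares
np.set_printoptions(suppress=True,precision=4)
p=robot.read_camera('top'); q=robot.read_camera('scene')
bc=lambda x,y:(235+(x+.5)/6-.5,165+(y+.5)/6-.5)
sc=lambda x,y:(160+(x+.5)/2.925-.5,140+(y+.5)/2.925-.5)
def B(v,pts):
    c,s=np.cos(v[2]),np.sin(v[2]); P=np.array(pts,float)
    return P@np.array([[c,-s,0],[s,c,0],[0,0,1]]).T+[v[0],v[1],0]
def model(v):
    w=v[3]; return [(w,-.075,.133),(-w,-.075,.133),(w,.075,.133),(-w,.075,.133),(-.101,-.067,.131),(-.101,.067,.131),(-.143,.075,.022),(-.143,-.075,.022)]
T=[bc(*a) for a in[(88,17),(434,42),(52,380),(410,408),(505,75),(487,395),(563,462),(584,128)]]
S=[sc(225,152),sc(348,190)]
def res(v):
    m=B(v,model(v)); r=proj(p,m)-T; r[4:6,1]=0
    return np.r_[r.ravel(), .5*(proj(q,B(v,[(v[3],-.075,.133),(v[3],.075,.133)]))-S).ravel()]
f=least_squares(res,[.546,-.01,1.5,.068],loss='soft_l1'); v=f.x; print(v); print(res(v).reshape(-1,2).round(1))
print('bar px model',proj(p,B(v,[(0,.12,.107)])),'hinge',B(v,[(0,-.075,.087)]), 'bar',B(v,[(0,.12,.107)]))
def inv(X): return B([0,0,-v[2]],[X-np.array([v[0],v[1],0])])[0]
print('bar meas box',[inv(atz(p,*bc(x,y),.107)) for x,y in((108,508),(333,518))])
# isolator
def slope(u_,off):  # intersect ray with plane parallel to the panel, off above it -> box coords
    c,d=ray(p,*u_); c=inv(c); d=inv(d+[v[0],v[1],0]); n=np.array([-np.sin(np.radians(40)),0,np.cos(np.radians(40))])
    p0=np.array([-.068,0,.085])+off*n; X=c+d*(n@(p0-c))/(n@d); u=np.array([n[2],0,-n[0]]); return X[1],(X-p0)@u
print('plate corners (y,s)',[slope(bc(*a),.001) for a in[(560,210),(550,360),(500,203),(493,350)]])
print('tail tip top edge',[slope(bc(*a),.037) for a in[(596,262),(594,280)]],'bar sides',[slope(bc(*a),.037) for a in[(520,238),(530,280),(560,250),(560,287)]])
E
python3 fit.py
```

```text
[ 0.5466 -0.0108  1.4988  0.0706]
[[ 0.1  0.3]
 [ 0.   0.3]
 [-0.1  0.2]
 [-0.5  0.2]
 [ 0.4  0. ]
 [-0.3  0. ]
 [ 0.5 -0.6]
 [ 0.3 -0.2]
 [-1.  -0.2]
 [-0.2  0.7]]
bar px model [[271.5671 250.4705]] hinge [[ 0.6214 -0.0162  0.087 ]] bar [[ 0.4269 -0.0022  0.107 ]]
bar meas box [array([0.046 , 0.1208, 0.107 ]), array([-0.0446,  0.1175,  0.107 ])]
plate corners (y,s) [(np.float64(-0.0335536179108592), np.float64(-0.08395190151039872)), (np.float64(0.03378824563488195), np.float64(-0.08357440789129193)), (np.float64(-0.02921263663466203), np.float64(-0.04777566000468771)), (np.float64(0.03510578257616098), np.float64(-0.049454693883154745))]
tail tip top edge [(np.float64(-0.003901872674447998), np.float64(-0.07207294533008388)), (np.float64(0.004024349944651451), np.float64(-0.07151616735460185))] bar sides [(np.float64(-0.0054276626358782665), np.float64(-0.027032745628471026)), (np.float64(0.010999982275284426), np.float64(-0.03425038163735366)), (np.float64(-0.004901040220161551), np.float64(-0.05041746208245404)), (np.float64(0.010721287753005293), np.float64(-0.05175373025227667))]
```

```bash
cat >> h.py <<'E'
BX=np.array([.5466,-.0108,0]); RB=R.from_euler('z',1.4988); TR=np.array([.4813,.3104,0]); RT=R.from_euler('z',.1588)
n=np.array([-np.sin(np.radians(40)),0,np.cos(np.radians(40))]); u=np.array([n[2],0,-n[0]])
box=lambda x:BX+RB.apply(x)
grip=np.array([-.068,0,.085])+.024*n-.05*u
def tool(z,y):  # box-frame axes -> orientation
    z,y=np.array(z,float),np.array(y,float); return RB*R.from_matrix(np.c_[np.cross(y,z),y,z])
Riso=tool(-n,[0,-1,0])
E
python3 - <<'E'
from h import *
p=robot.read_camera('top')
for nme,uv,z in (('bottle',(438.9,200.6),.05),('loupe',(420,249.3),.02),('beaker',(185.2,183),.03),('lamp',(289,140),.1),('lamp2',(289,130),.25)): print(nme,atz(p,*uv,z).round(3))
A=box(grip+.003*n); B=box(grip+.11*n); print(A,B,rel(B+[0,0,.12],Riso),rel(B,Riso),rel(A,Riso)); print(robot.read_state()['q'])
E
```

```text
bottle [ 0.565 -0.434  0.05 ]
loupe [ 0.441 -0.387  0.02 ]
beaker [0.615 0.239 0.03 ]
lamp [ 0.711 -0.042  0.1  ]
lamp2 [ 0.677 -0.043  0.25 ]
[ 0.5377048  -0.13413714  0.07354382] [ 0.5327573  -0.20273723  0.15551057] (array([-0.5678, -0.5498, -0.0772]), array([-0.1321,  0.1949,  0.3628])) (array([-0.5678, -0.5498,  0.0428]), array([-0.1321,  0.1949,  0.3628])) (array([-0.5423, -0.4859,  0.1248]), array([-0.1321,  0.1949,  0.3628]))
[ 1.03360161e+00  1.30403735e-01  1.48819479e+00  1.90872187e-05
  1.52300238e+00 -8.54093770e-02]
```

```bash
python3 -m handwheel '[[-1,0,0,-0.1,0,0,0],[-1,0,0,-0.12,0,0,0],[-1,-0.5678,-0.5498,-0.0772,-0.1321,0.1949,0.3628],[-1,-0.5678,-0.5498,-0.0772,-0.1321,0.1949,0.3628],[-1,-0.5678,-0.5498,-0.0772,-0.1321,0.1949,0.3628],[-1,-0.5678,-0.5498,-0.0772,-0.1321,0.1949,0.3628],[-1,-0.5678,-0.5498,-0.0772,-0.1321,0.1949,0.3628],[-1,-0.5678,-0.5498,-0.0772,-0.1321,0.1949,0.3628],[-1,-0.5678,-0.5498,-0.0772,-0.1321,0.1949,0.3628],[-1,-0.5678,-0.5498,-0.0772,-0.1321,0.1949,0.3628],[-1,-0.5678,-0.5498,-0.0772,-0.1321,0.1949,0.3628],[-1,-0.5678,-0.5498,-0.0772,-0.1321,0.1949,0.3628],[-1,-0.5678,-0.5498,-0.0772,-0.1321,0.1949,0.3628],[-1,-0.5678,-0.5498,-0.0772,-0.1321,0.1949,0.3628],[-1,-0.5678,-0.5498,-0.0772,-0.1321,0.1949,0.3628],[-1,-0.5678,-0.5498,-0.0772,-0.1321,0.1949,0.3628]]'
python3 - <<'E'
from h import *
print(robot.read_state()['q'],rel(box(grip+.11*n),Riso),rel(box(grip+.004*n),Riso))
E
```

```text
t: 3.35
tool_pos: [0.5329, -0.206, 0.2711]
orientation: [-1.891, -1.75, -0.687]
force: [-0.2, 0.0, -0.6]
opening: 0.0929
gripper_force: 0.0
[-0.80539688  0.38838684  1.22443289  0.54948133  1.98312709 -0.62146271] (array([-0.0721,  0.0002,  0.0904]), array([-0.0005, -0.0011, -0.0019])) (array([-0.0725,  0.0004,  0.1964]), array([-0.0005, -0.0011, -0.0019]))
```

```bash
python3 -m handwheel '[[0,-0.036,0,0.045,0,0,0],[0,-0.072,0,0.09,0,0,0],[0,-0.072,0,0.09,0,0,0],[0,-0.072,0,0.13,0,-0.001,-0.002],[0,-0.0723,0,0.165,0,-0.001,-0.002],[0,-0.0725,0.0003,0.19,0,-0.001,-0.002],[0,-0.0725,0.0003,0.196,0,-0.001,-0.002],[0,-0.0725,0.0003,0.196,0,-0.001,-0.002]]' 60
python3 - <<'E'
from h import *
print(rel(box(grip+.004*n),Riso))
p=robot.read_camera('top'); cv2.imwrite('pics/iso.png',cv2.resize(p['frame'][150:300,230:430],(800,600),interpolation=2)[...,::-1])
E
```

```text
t: 4.35
tool_pos: [0.5391, -0.1331, 0.0812]
orientation: [-1.887, -1.77, -0.689]
force: [0.0, -0.5, 0.1]
opening: 0.0467
gripper_force: 0.0
(array([-0.0057, -0.0014,  0.0041]), array([0.0006, 0.0015, 0.0027]))
```

View pics/iso.png

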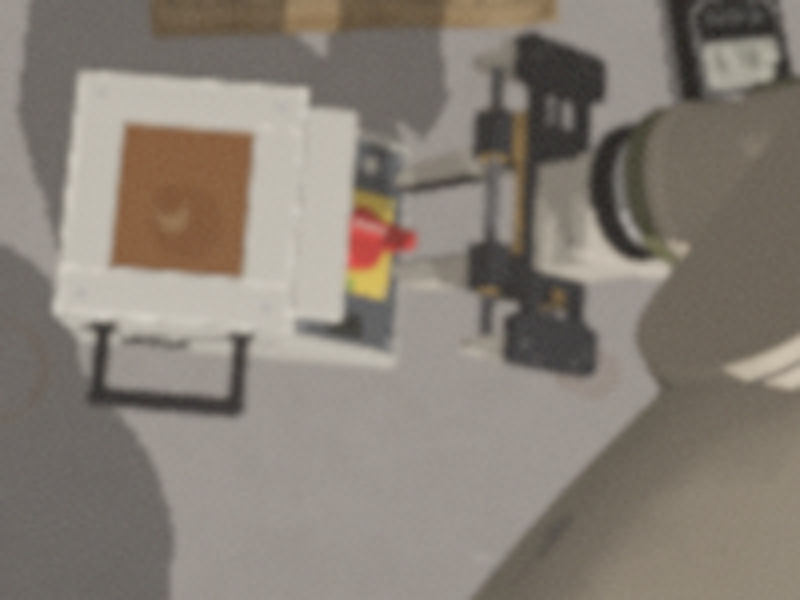

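Run:
```python
from h import *
s=robot.read_state(); p=robot.read_camera('top'); Rt=R.from_rotvec(s['orientation']); o=s['opening']/2
f=lambda X:((proj(p,X)-[230,150])*4).round(0)
X=lambda *a:s['tool_pos']+Rt.apply(a)
print(s['tool_pos'],rel(box(grip+.004*n),Riso))
print('TCP',f(X(0,0,0)),'tips in',f(X(0,o,.014)),f(X(0,-o,.014)),'backs',f(X(0,o+.0175,.014)),f(X(0,-o-.0175,.014)))
print('grip',f(box(grip)),'tail',f(box(grip-.022*u+.013*n)),'plate centre',f(box(grip-.024*n)))
a=cv2.resize(p['frame'][180:230,310:360],(600,600),interpolation=2)[...,::-1]; cv2.imwrite('pics/iso2.png',a)
```

```text
[ 0.5392039  -0.13351428  0.08105597] (array([-0.0051, -0.0015,  0.0043]), array([0.0007, 0.0015, 0.0025]))
TCP [[379. 229.]] tips in [[366. 196.]] [[362. 268.]] backs [[368. 169.]] [[360. 295.]]
grip [[376. 235.]] tail [[415. 239.]] plate centre [[350. 239.]]
```

View pics/iso2.png

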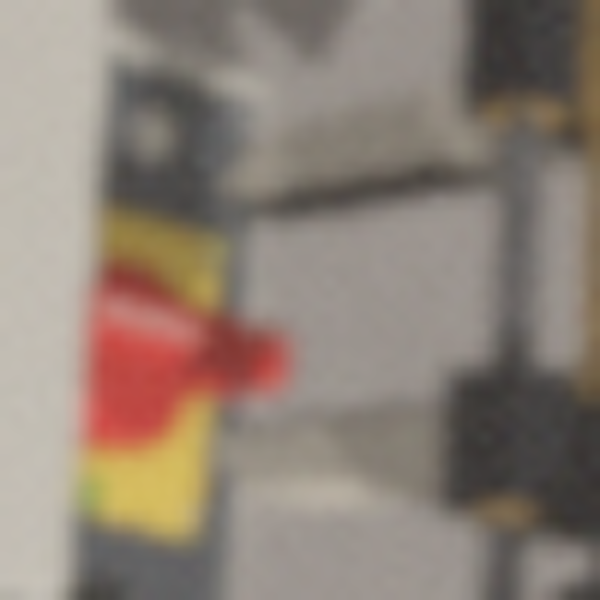

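Run:
```python
from h import *
q=robot.read_camera('scene'); Rt=R.from_rotvec([-0.7036,-3.0612,0.0027]); o=.0464
X=lambda *a:np.array([0.2616,0.5393,0.1973])+Rt.apply(a)
for y in(o,o+.0175,-o,-o-.0175): print('start tip scenec',((proj(q,X(0,y,.014))-[160,140])*2.925).round(0))
s=robot.read_state(); Rt=R.from_rotvec(s['orientation']); o=s['opening']/2
Y=lambda *a:s['tool_pos']+Rt.apply(a)
a=cv2.resize(q['frame'][110:260,220:420],(800,600),interpolation=2)[...,::-1].copy()
for nm,P in (('tip+',Y(0,o,.014)),('tip-',Y(0,-o,.014)),('tcp',Y(0,0,0)),('grip',box(grip))):
    c=((proj(q,P)[0]-[220,110])*4); print(nm,c.round()); cv2.circle(a,tuple(int(k) for k in c),4,(0,255,0),1)
cv2.imwrite('pics/sc2.png',a)
```

```text
start tip scenec [[ 13. 593.]]
start tip scenec [[-25. 606.]]
start tip scenec [[204. 529.]]
start tip scenec [[238. 518.]]
tip+ [296. 343.]
tip- [348. 359.]
tcp [329. 333.]
grip [329. 346.]
```

View pics/sc2.png

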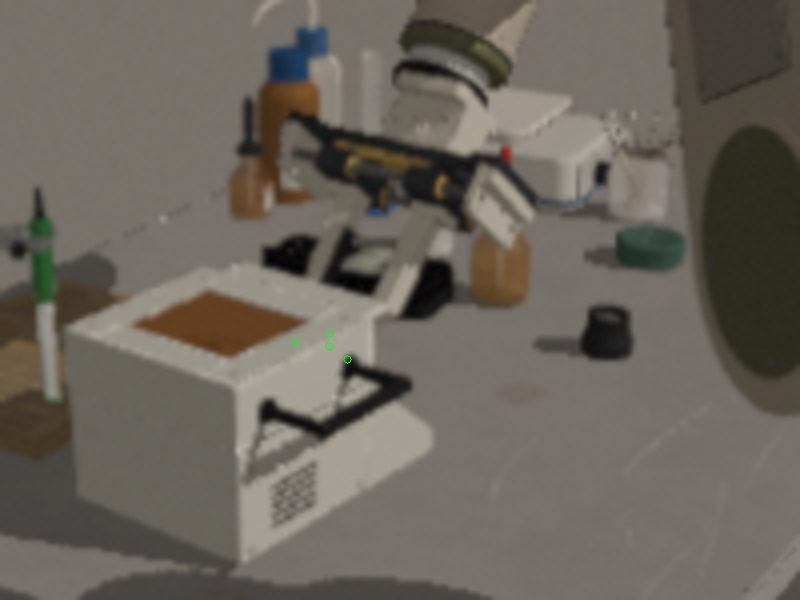

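Run:
```python
from h import *
q=robot.read_camera('scene');p=robot.read_camera('top'); Rt=R.from_rotvec([-0.7036,-3.0612,0.0027]); o=.0464
X=lambda *a:np.array([0.2616,0.5393,0.1973])+Rt.apply(a)
s=robot.read_state(); R2=R.from_rotvec(s['orientation']); o2=s['opening']/2
Y=lambda *a:s['tool_pos']+R2.apply(a)
for z in np.arange(-.03,.02,.01):
  print(z.round(3),[((proj(q,X(0,-y,z))-[160,140])*2.925).round(0)[0] for y in(o,o+.017)],'now scene',[((proj(q,Y(0,-y,z))-[220,110])*4).round()[0] for y in(o2,o2+.017)],
   'now top',[((proj(p,Y(0,-y,z))-[310,180])*12).round()[0] for y in(o2,o2+.017)])
```

```text
-0.03 [array([197., 454.]), array([231., 443.])] now scene [array([372., 304.]), array([391., 310.])] now top [array([274., 428.]), array([269., 510.])]
-0.02 [array([199., 471.]), array([232., 460.])] now scene [array([366., 317.]), array([386., 323.])] now top [array([239., 432.]), array([234., 513.])]
-0.01 [array([200., 489.]), array([234., 478.])] now scene [array([361., 330.]), array([380., 336.])] now top [array([205., 436.]), array([200., 517.])]
0.0 [array([202., 506.]), array([235., 495.])] now scene [array([355., 343.]), array([375., 349.])] now top [array([171., 441.]), array([166., 521.])]
0.01 [array([203., 523.]), array([236., 511.])] now scene [array([350., 355.]), array([369., 362.])] now top [array([138., 445.]), array([133., 524.])]
```

```bash
python3 -m handwheel '[[0.5,0,0,0,0,0,0],[1,0,0,0,0,0,0],[1,0,0,0,0,0,0],[1,0,0,0,0,0,0],[1,0,0,0,0,0,0],[1,0,0,0,0,0,0]]' 5
```

```text
t: 5.35
tool_pos: [0.5381, -0.1324, 0.0788]
orientation: [-1.887, -1.767, -0.688]
force: [-0.1, 0.6, -0.3]
opening: 0.0009
gripper_force: 0.0
```

```bash
python3 -m handwheel '[[1,0,0,-0.03,0,0,0],[1,0,0,-0.06,0,0,0],[1,0,0,-0.06,0,0,0]]'
python3 - <<'E'
from h import *
q=robot.read_camera('scene');p=robot.read_camera('top'); s=robot.read_state(); R2=R.from_rotvec(s['orientation'])
print(s['tool_pos'],s['orientation'])
Y=lambda *a:s['tool_pos']+R2.apply(a)
im=[]
for nm,c in(('scene',q),('top',p)):
    m=proj(c,Y(0,0,-.02))[0].round().astype(int); x0,y0=m-[33,50]; print(nm,'offset',x0,y0,'x6')
    for z in(-.08,-.03,-.02,-.01,0,.014): print(z,((proj(c,Y(0,0,z))-[x0,y0])*6).round()[0])
    im.append(cv2.resize(c['frame'][y0:y0+100,x0:x0+66],(396,600),interpolation=2))
cv2.imwrite('pics/tips.png',np.hstack(im)[...,::-1])
E
```

```text
t: 5.72
tool_pos: [0.5365, -0.1727, 0.1265]
orientation: [-1.89, -1.77, -0.689]
force: [-0.2, 0.0, -1.1]
opening: 0.0005
gripper_force: 0.0
[ 0.53528348 -0.17048988  0.12424984] [-1.8871702  -1.76669038 -0.68762359]
scene offset 280 119 x6
-0.08 [247. 190.]
-0.03 [207. 283.]
-0.02 [199. 301.]
-0.01 [191. 320.]
0 [183. 339.]
0.014 [171. 365.]
top offset 315 154 x6
-0.08 [315. 285.]
-0.03 [216. 300.]
-0.02 [197. 303.]
-0.01 [178. 306.]
0 [160. 308.]
0.014 [135. 312.]
```

View pics/tips.png

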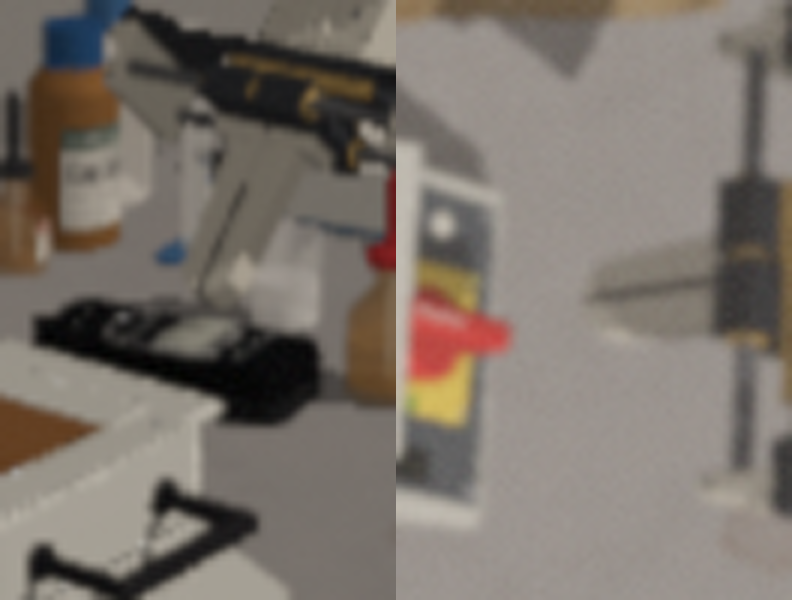

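The two views put the fingertips about 33 mm behind where the reported TCP implies: tip at (205,298) in scene and (194,298) in top, so tool z ≈ −0.019 instead of +0.014. Closing on empty air agrees with that. I'll correct for it in the helper and average the pose readings.

```bash
cat >> h.py <<'E'
def rel(P,Rt,k=5):
    "shift/turn to bring the true TCP (33 mm behind the reported one) to P; averaged readings"
    S=[]
    for _ in range(k): robot.read_camera('top'); S.append(robot.read_state())
    R0=R.from_rotvec([s['orientation'] for s in S]).mean(); x=np.mean([s['tool_pos'] for s in S],0)
    return R0.inv().apply(np.array(P)+Rt.apply([0,0,.033])-x).round(4),((R0.inv()*Rt).as_rotvec()/np.pi).round(4)
E
python3 - <<'E'
from h import *
print(rel(box(grip+.006*n),Riso))
E
```

```text
(array([-0.0048,  0.0004,  0.0914]), array([-0.0005,  0.0006,  0.0018]))
```

```bash
python3 -m handwheel '[[0,-0.005,0.0005,0,0,0,0],[0,-0.005,0.0005,0,0,0,0],[0,-0.005,0.0005,0.04,0,0,0],[0,-0.005,0.0005,0.07,0,0,0],[0,-0.005,0.0005,0.085,0,0,0],[0,-0.005,0.0005,0.091,0,0,0],[0,-0.005,0.0005,0.091,0,0,0],[0.5,-0.005,0.0005,0.091,0,0,0],[1,-0.005,0.0005,0.091,0,0,0],[1,-0.005,0.0005,0.091,0,0,0],[1,-0.005,0.0005,0.091,0,0,0]]' 50
python3 -c "
from h import *
print(rel(box(grip+.006*n),Riso),robot.read_state()['q'])"
```

```text
t: 7.45
tool_pos: [0.5395, -0.1168, 0.052]
orientation: [-1.887, -1.767, -0.687]
force: [-1.0, 1.0, 1.2]
opening: 0.0137
gripper_force: 50.0
(array([ 0.0005, -0.0006,  0.0023]), array([-0.0001,  0.001 ,  0.002 ])) [-0.6983485   0.45840854  1.55272973  0.54528458  1.58307927 -0.75442187]
```

```bash
python3 -m handwheel '[[1,0,0,0,0,0,-0.04],[1,0,0,0,0,0,-0.08],[1,0,0,0,0,0,-0.13],[1,0,0,0,0,0,-0.18],[1,0,0,0,0,0,-0.23],[1,0,0,0,0,0,-0.28],[1,0,0,0,0,0,-0.33],[1,0,0,0,0,0,-0.38],[1,0,0,0,0,0,-0.43],[1,0,0,0,0,0,-0.47],[1,0,0,0,0,0,-0.5],[1,0,0,0,0,0,-0.5],[1,0,0,0,0,0,-0.5]]' 55
python3 -c "
from h import *
print(rel(box(grip+.006*n),Riso),robot.read_state()['q'])"
```

```text
t: 9.32
tool_pos: [0.5401, -0.1164, 0.0523]
orientation: [0.098, 2.927, 1.061]
force: [-1.7, -0.9, 5.9]
opening: 0.0134
gripper_force: 55.0
(array([ 0.0012, -0.0001,  0.0022]), array([-5.000e-04,  8.000e-04,  5.017e-01])) [-0.69784637  0.45828217  1.55248312  0.54650285  1.58297234 -2.32381254]
```

```bash
python3 -m handwheel '[[0.4,0,0,0,0,0,0],[0.4,0,0,0,0,0,0],[0.4,0,0,0,0,0,0],[0.4,0,0,-0.05,0,0,0],[0.4,0,0,-0.11,0,0,0],[0.4,0,0,-0.17,0,0,0],[0.4,0,0,-0.17,0,0,0]]' 20
python3 - <<'E'
from h import *
Rd=tool([0,0,-1],[0,-1,0]); bar=box([0,.12,.107]); print(bar)
for P in(bar+[0,0,.13],bar+[0,0,-.003]): print(rel(P,Rd,3))
print(robot.read_state()['q'])
p=robot.read_camera('top'); cv2.imwrite('pics/off.png',cv2.resize(p['frame'][160:260,235:345],(660,600),interpolation=2)[...,::-1])
E
```

```text
t: 10.45
tool_pos: [0.5335, -0.2294, 0.1866]
orientation: [0.097, 2.924, 1.049]
force: [0.6, 0.2, 0.1]
opening: 0.0282
gripper_force: 0.0
[ 0.42691087 -0.0021679   0.107     ]
(array([0.1201, 0.1801, 0.1211]), array([ 0.1739, -0.1722,  0.4797]))
(array([0.1191, 0.0938, 0.2214]), array([ 0.1737, -0.1739,  0.4797]))
[-0.82253949  0.47058156  1.2834363   0.51142997  1.86775812 -2.29712764]
```

View pics/off.png

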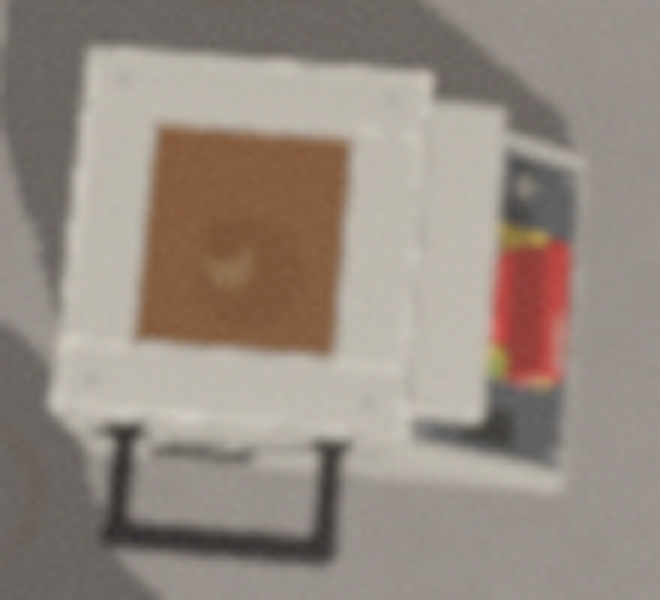

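```bash
python3 -m handwheel '[[0.2,0,0,-0.05,0,0,0],[0.2,0,0,-0.1,0,0,0],[0.2,0.04,0.06,-0.03,0.058,-0.057,0.16],[0.2,0.08,0.12,0.05,0.116,-0.115,0.32],[0.2,0.12,0.18,0.12,0.174,-0.173,0.48],[0.2,0.12,0.18,0.12,0.174,-0.173,0.48],[0.2,0.12,0.18,0.12,0.174,-0.173,0.48],[0.2,0.12,0.18,0.12,0.174,-0.173,0.48],[0.2,0.12,0.18,0.12,0.174,-0.173,0.48],[0.2,0.12,0.18,0.12,0.174,-0.173,0.48],[0.2,0.12,0.18,0.12,0.174,-0.173,0.48],[0.2,0.12,0.18,0.12,0.174,-0.173,0.48],[0.2,0.12,0.18,0.12,0.174,-0.173,0.48],[0.2,0.12,0.18,0.12,0.174,-0.173,0.48]]'
python3 - <<'E'
from h import *
Rd=tool([0,0,-1],[0,-1,0]); bar=box([0,.12,.107])
print(rel(bar+[0,0,-.003],Rd,4), robot.read_state()['q'])
E
```

```text
t: 12.55
tool_pos: [0.4262, -0.0022, 0.2044]
orientation: [-2.298, -2.142, 0.0]
force: [-0.3, 0.8, -0.2]
opening: 0.0373
gripper_force: 0.0
(array([0.0006, 0.0006, 0.1338]), array([0.0001, 0.0001, 0.    ])) [-1.26433609e-01 -3.61002695e-01  1.93016397e+00 -5.29148447e-04
  1.57193248e+00 -5.37049610e-02]
```

```bash
python3 -m handwheel '[[0.2,0,0,0.05,0,0,0],[0.2,0.0005,0.0005,0.1,0,0,0],[0.2,0.0005,0.0005,0.125,0,0,0],[0.2,0.0005,0.0005,0.134,0,0,0],[0.2,0.0005,0.0005,0.134,0,0,0],[1,0.0005,0.0005,0.134,0,0,0],[1,0.0005,0.0005,0.134,0,0,0],[1,0.0005,0.0005,0.134,0,0,0],[1,0.0005,0.0005,0.134,0,0,0]]' 12
python3 - <<'E'
from h import *
Rd=tool([0,0,-1],[0,-1,0]); bar=box([0,.12,.107])
print(rel(bar+[0,0,-.003],Rd,4))
a=np.arctan2(.02,.195); r=np.hypot(.195,.02)
for t in np.r_[.05,.1:1.55:.1]: print(round(t,2), 'ty',round(.195-r*np.cos(a+t),3),'tz',round(-(r*np.sin(a+t)-.02),3))
E
```

```text
t: 13.88
tool_pos: [0.4283, -0.0022, 0.0718]
orientation: [2.299, 2.137, 0.002]
force: [4.1, 0.3, 1.5]
opening: 0.0116
gripper_force: 12.0
(array([-0.    , -0.0014,  0.0008]), array([ 0.0008,  0.0003, -0.0002]))
0.05 ty 0.001 tz -0.01
0.1 ty 0.003 tz -0.019
0.2 ty 0.008 tz -0.038
0.3 ty 0.015 tz -0.057
0.4 ty 0.023 tz -0.074
0.5 ty 0.033 tz -0.091
0.6 ty 0.045 tz -0.107
0.7 ty 0.059 tz -0.121
0.8 ty 0.073 tz -0.134
0.9 ty 0.089 tz -0.145
1.0 ty 0.106 tz -0.155
1.1 ty 0.124 tz -0.163
1.2 ty 0.143 tz -0.169
1.3 ty 0.162 tz -0.173
1.4 ty 0.182 tz -0.176
1.5 ty 0.201 tz -0.176
```

Run:
```python
from h import *
q=robot.read_camera('scene');p=robot.read_camera('top')
for k,(a,b) in {'tip':((233,210),(289,146)),'mid green/white':((231.5,186),(289,136)),'top':((229.5,157.5),(282,124))}.items():
    c1,d1=ray(q,*a);c2,d2=ray(p,*b); M=np.c_[d1,-d2]; t=np.linalg.lstsq(M,c2-c1,rcond=None)[0]
    x,y=c1+t[0]*d1,c2+t[1]*d2; print(k,x.round(3),y.round(3))
```

```text
tip [ 0.726 -0.041  0.015] [ 0.726 -0.042  0.015]
mid green/white [ 0.726 -0.042  0.092] [ 0.725 -0.042  0.092]
top [ 0.714 -0.029  0.186] [ 0.718 -0.026  0.187]
```

```bash
python3 -m handwheel '[[1,0,0.001,-0.01,0,0,0],[1,0,0.003,-0.019,0,0,0],[1,0,0.008,-0.038,0,0,0],[1,0,0.015,-0.057,0,0,0],[1,0,0.023,-0.074,0,0,0],[1,0,0.033,-0.091,0,0,0],[1,0,0.045,-0.107,0,0,0],[1,0,0.059,-0.121,0,0,0],[1,0,0.073,-0.134,0,0,0],[1,0,0.089,-0.145,0,0,0],[1,0,0.106,-0.155,0,0,0],[1,0,0.124,-0.163,0,0,0],[1,0,0.143,-0.169,0,0,0],[1,0,0.162,-0.173,0,0,0],[1,0,0.182,-0.176,0,0,0],[1,0,0.201,-0.176,0,0,0],[1,0,0.221,-0.174,0,0,0],[1,0,0.24,-0.171,0,0,0],[1,0,0.259,-0.165,0,0,0],[1,0,0.259,-0.165,0,0,0]]' 12
```

```text
t: 16.68
tool_pos: [0.6856, -0.0215, 0.2347]
orientation: [-2.301, -2.138, 0.004]
force: [0.4, -3.0, -1.7]
opening: 0.0118
gripper_force: 12.0
```

```bash
python3 -m handwheel '[[1,0,0.008,0.003,0,0,0],[1,0,0.014,0.0055,0,0,0],[0.3,0,0.014,0.0055,0,0,0],[0.3,0,0.014,0.0055,0,0,0],[0.3,0,0.014,-0.03,0,0,0],[0.3,0,0.014,-0.08,0,0,0],[0.3,0,-0.05,-0.08,0,0,0],[0.3,0,-0.11,-0.08,0,0,0],[0.3,0.05,-0.17,-0.08,0,0,0],[0.3,0.1,-0.23,-0.08,0,0,0],[0.3,0.15,-0.29,-0.08,0,0,0],[0.3,0.15,-0.29,-0.08,0,0,0],[0.3,0.15,-0.29,-0.08,0,0,0]]' 12
python3 - <<'E'
from h import *
im=[]
for nm in('top','scene'):
    p=robot.read_camera(nm)
    for k in('exposed_vial','lid','reference_vial_a','beaker'):
        for d in robot.regions_of(p,k)[:3]:
            v,uu=np.nonzero(d['mask']); print(nm,k,round(d['conf'],2),d['rect'],uu.mean().round(1),v.mean().round(1),len(v))
    c=(235,150) if nm=='top' else (220,110)
    im.append(cv2.resize(p['frame'][c[1]:c[1]+130,c[0]:c[0]+85],(392,600),interpolation=2))
cv2.imwrite('pics/open.png',np.hstack(im)[...,::-1])
E
```

```text
t: 18.3
tool_pos: [0.4053, 0.1523, 0.3171]
orientation: [2.295, 2.144, 0.004]
force: [-0.5, 1.1, -0.3]
opening: 0.0325
gripper_force: 0.0
top exposed_vial 0.45 [270.7, 197.6, 275.8, 208.9] 272.6 202.0 68
top lid 0.8 [246.9, 111.2, 325.3, 176.9] 283.8 144.0 3892
top beaker 0.57 [173.6, 173.4, 198.8, 188.8] 184.5 179.2 253
scene lid 0.73 [210.6, 126.8, 270.4, 212.4] 239.0 171.0 2937
scene lid 0.59 [171.5, 272.0, 247.5, 330.7] 211.8 299.9 1912
scene reference_vial_a 0.71 [197.7, 293.1, 207.4, 318.9] 201.9 305.5 227
scene reference_vial_a 0.48 [185.5, 291.6, 197.5, 313.2] 191.0 301.9 224
scene reference_vial_a 0.38 [338.4, 146.1, 355.7, 185.9] 344.6 171.4 394
scene beaker 0.72 [184.0, 240.9, 206.7, 273.2] 192.5 254.5 666
```

View pics/open.png

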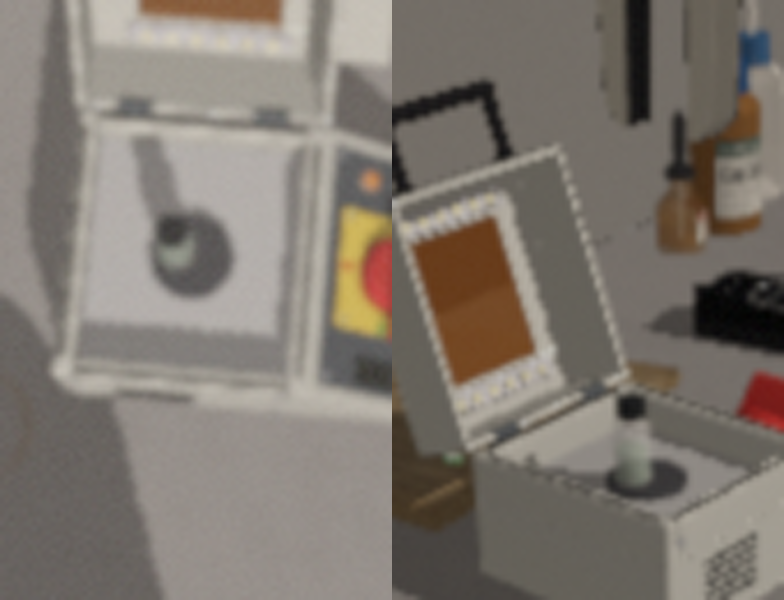

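The lid is leaning open past vertical. The vial stands on the stage: cap at (272.3,199.3) in top and (271.4,197.4) in scene.

Run:
```python
from h import *
p=robot.read_camera('top');q=robot.read_camera('scene')
a=atz(p,272.3,199.3,.116); b=atz(q,271.4,197.4,.1135); print(a,b)
c1,d1=ray(p,272.3,199.3);c2,d2=ray(q,271.4,197.4); t=np.linalg.lstsq(np.c_[d1,-d2],c2-c1,rcond=None)[0]; print(c1+t[0]*d1,c2+t[1]*d2)
w=np.mean([a,b],0); print('vial box',RB.inv().apply(w-BX))
Rv=tool([0,0,-1],[-1,0,0]); w[2]=.094
bay=TR+RT.apply([0,-.0385,.007]); print('bay',bay)
print(rel(w+[0,0,.09],Rv,4),rel(w,Rv,4),robot.read_state()['q'])
```

```text
[ 0.5513478  -0.00251556  0.116     ] [ 0.54893337 -0.00210305  0.1135    ]
[ 0.55199097 -0.00237747  0.11317341] [ 0.55008128 -0.00358424  0.11267992]
vial box [ 0.00872339 -0.00292064  0.11475   ]
bay [0.48738814 0.27238442 0.007     ]
(array([-0.1412,  0.1537,  0.1649]), array([2.000e-04, 3.000e-04, 4.997e-01])) (array([-0.1413,  0.1537,  0.255 ]), array([2.000e-04, 2.000e-04, 4.998e-01])) [ 2.35538106e-01 -3.42295187e-01  1.71623536e+00 -8.76196576e-04
  1.76773429e+00  3.07969999e-01]
```

```bash
python3 -m handwheel '[[-0.1,-0.03,0.04,0,0,0,0.06],[-0.1,-0.07,0.08,0,0,0,0.12],[-0.1,-0.11,0.12,0,0,0,0.18],[-0.1,-0.141,0.154,0,0,0,0.24],[-0.1,-0.141,0.154,0,0,0,0.3],[-0.1,-0.141,0.154,0,0,0,0.36],[-0.1,-0.141,0.154,0.04,0,0,0.42],[-0.1,-0.141,0.154,0.08,0,0,0.48],[-0.1,-0.141,0.154,0.12,0,0,0.5],[-0.1,-0.141,0.154,0.165,0,0,0.5],[-0.1,-0.141,0.154,0.165,0,0,0.5],[-0.1,-0.141,0.154,0.165,0,0,0.5]]' 10
python3 - <<'E'
from h import *
Rv=tool([0,0,-1],[-1,0,0]); w=np.array([.5505,-.0025,.094])
print(rel(w,Rv,5),robot.read_state()['q'])
p=robot.read_camera('scene'); d=robot.regions_of(p,'exposed_vial'); print([(x['conf'],x['rect']) for x in d])
E
```

```text
t: 20.8
tool_pos: [0.5513, -0.002, 0.1528]
orientation: [3.139, -0.114, 0.003]
force: [0.3, -0.7, -0.0]
opening: 0.0509
gripper_force: 0.0
(array([-0.0018,  0.0004,  0.0925]), array([ 0.0003, -0.0012, -0.0002])) [-9.60593380e-02  2.21327180e-02  1.68538175e+00 -8.73406833e-04
  1.43094045e+00  1.54741484e+00]
[(0.71, [212.3, 126.3, 268.5, 203.1]), (0.27, [184.9, 293.3, 198.9, 315.9]), (0.18, [172.3, 274.3, 248.0, 329.1])]
```

```bash
python3 -m handwheel '[[-0.1,-0.001,0,0.03,0,0,0],[-0.1,-0.001,0,0.06,0,0,0],[-0.1,-0.001,0,0.08,0,0,0],[-0.1,-0.001,0,0.092,0,0,0],[-0.1,-0.001,0,0.092,0,0,0],[0.3,-0.001,0,0.092,0,0,0],[0.6,-0.001,0,0.092,0,0,0],[0.8,-0.001,0,0.092,0,0,0],[1,-0.001,0,0.092,0,0,0],[1,-0.001,0,0.092,0,0,0],[1,-0.001,0,0.092,0,0,0]]' 8
python3 - <<'E'
from h import *
Rv=tool([0,0,-1],[-1,0,0]); w=np.array([.5505,-.0025,.094])
print(rel(w,Rv,5))
bay=TR+RT.apply([0,-.0385,.007])
print(rel(w+[0,0,.15],Rv,3),rel(bay+[0,0,.17],Rv,3),rel(bay+[0,0,.0265],Rv,3))
E
```

```text
t: 22.52
tool_pos: [0.5498, -0.002, 0.0594]
orientation: [3.139, -0.114, 0.001]
force: [-0.5, 0.3, 4.0]
opening: 0.0205
gripper_force: 8.0
(array([ 0.0007,  0.0004, -0.0016]), array([ 0.0003, -0.0003, -0.0002]))
(array([ 0.0009,  0.0005, -0.1516]), array([ 0.0003, -0.0003, -0.0002])) (array([-0.0821, -0.2691, -0.0849]), array([ 0.0003, -0.0003, -0.0002])) (array([-0.0822, -0.2692,  0.0586]), array([ 0.0003, -0.0003, -0.0002]))
```

```bash
python3 -m handwheel '[[1,0,0,-0.03,0,0,0],[1,0,0,-0.07,0,0,0],[1,0,0,-0.11,0,0,0],[1,-0.01,-0.03,-0.12,0,0,0],[1,-0.025,-0.08,-0.12,0,0,0],[1,-0.04,-0.13,-0.12,0,0,0],[1,-0.055,-0.18,-0.12,0,0,0],[1,-0.07,-0.23,-0.12,0,0,0],[1,-0.08,-0.26,-0.12,0,0,0],[1,-0.082,-0.269,-0.1,0,0,0],[1,-0.082,-0.269,-0.08,0,0,0],[1,-0.082,-0.269,-0.08,0,0,0]]' 8
python3 - <<'E'
from h import *
Rv=tool([0,0,-1],[-1,0,0]); bay=TR+RT.apply([0,-.0385,.007])
print(rel(bay+[0,0,.026],Rv,4))
p=robot.read_camera('scene')
for k in('exposed_vial','sample_tray'): print(k,[(round(x['conf'],2),x['rect']) for x in robot.regions_of(p,k)[:3]])
print(proj(p,[bay,bay+[0,0,.14]]))
E
```

```text
t: 24.72
tool_pos: [0.4853, 0.2702, 0.1349]
orientation: [3.135, -0.116, -0.008]
force: [-0.5, -0.9, 0.3]
opening: 0.0205
gripper_force: 8.0
(array([ 0.0002, -0.0015,  0.1382]), array([ 0.0005,  0.0003, -0.0007]))
exposed_vial [(0.54, [210.3, 211.1, 221.0, 232.3])]
sample_tray [(0.59, [172.8, 270.5, 249.4, 328.0]), (0.48, [220.6, 130.5, 332.1, 252.0])]
[[220.14525623 289.07373143]
 [214.95715362 233.401924  ]]
```

```bash
python3 -m handwheel '[[1,0,-0.001,0.04,0,0,0],[1,0,-0.001,0.08,0,0,0],[1,0,-0.001,0.11,0,0,0],[1,0,-0.001,0.125,0,0,0],[1,0,-0.001,0.132,0,0,0],[1,0,-0.001,0.136,0,0,0],[1,0,-0.001,0.138,0,0,0],[1,0,-0.001,0.138,0,0,0],[1,0,-0.001,0.138,0,0,0]]' 8
python3 - <<'E'
from h import *
Rv=tool([0,0,-1],[-1,0,0]); bay=TR+RT.apply([0,-.0385,.007])
print(rel(bay+[0,0,.026],Rv,5),np.mean([robot.read_state()['force'] for _ in range(1)],0))
E
```

```text
t: 26.2
tool_pos: [0.4876, 0.2734, 0.0013]
orientation: [3.139, -0.114, 0.001]
force: [0.2, 0.9, 0.0]
opening: 0.0206
gripper_force: 8.0
(array([0.    , 0.0009, 0.001 ]), array([ 0.0002, -0.0002, -0.0002])) [0.27120857 0.22897192 0.30118944]
```

Still no contact force, so I'll lower in 1 mm steps until it touches.

```bash
python3 -m handwheel '[[1,0,0,0.001,0,0,0],[1,0,0,0.002,0,0,0],[1,0,0,0.002,0,0,0]]' 8; python3 -m handwheel '[[1,0,0,0.001,0,0,0],[1,0,0,0.001,0,0,0]]' 8
```

```text
t: 26.82
tool_pos: [0.4871, 0.2732, -0.0014]
orientation: [3.139, -0.114, -0.0]
force: [-0.9, 0.4, -0.2]
opening: 0.0207
gripper_force: 8.0
t: 27.08
tool_pos: [0.4875, 0.2733, -0.0017]
orientation: [3.139, -0.114, 0.001]
force: [-2.6, -0.1, 5.0]
opening: 0.0205
gripper_force: 8.0
```

```bash
python3 -m handwheel '[[0.45,0,0,0,0,0,0],[0.3,0,0,0,0,0,0],[0.2,0,0,0,0,0,0],[0.2,0,0,0,0,0,0],[0.2,0,0,-0.03,0,0,0],[0.2,0,0,-0.07,0,0,0],[0.2,0,0,-0.12,0,0,0],[0.2,0,0,-0.17,0,0,0],[0.2,-0.06,0,-0.2,0,0,0],[0.2,-0.12,0,-0.2,0,0,0],[0.2,-0.14,0,-0.2,0,0,0],[0.2,-0.14,0,-0.2,0,0,0]]' 8
python3 - <<'E'
from h import *
bay=TR+RT.apply([0,-.0385,.007])
for nm in('top','scene'):
    p=robot.read_camera(nm); print(nm,'expect base/top',proj(p,[bay,bay+[0,0,.051]]).round(1).tolist())
    for k in('exposed_vial','reference_vial_a','lid','isolator'):
        for d in robot.regions_of(p,k)[:3]:
            v,uu=np.nonzero(d['mask']); print(k,round(d['conf'],2),np.round(d['rect']),uu.mean().round(1),v.mean().round(1),len(v))
E
```

```text
t: 28.58
tool_pos: [0.3467, 0.2839, 0.1981]
orientation: [3.139, -0.111, 0.002]
force: [1.1, 0.0, 0.8]
opening: 0.0373
gripper_force: 0.0
top expect base/top [[172.4, 230.8], [166.9, 227.9]]
exposed_vial 0.4 [164. 226. 176. 232.] 169.2 229.1 73
reference_vial_a 0.68 [133. 241. 144. 246.] 136.4 240.9 96
reference_vial_a 0.65 [129. 223. 143. 234.] 135.8 230.6 106
lid 0.82 [247. 113. 324. 178.] 283.5 143.9 3949
isolator 0.65 [312. 198. 328. 223.] 322.3 210.2 308
isolator 0.23 [249. 114. 323. 177.] 283.8 144.1 3952
scene expect base/top [[220.1, 289.1], [218.3, 269.6]]
exposed_vial 0.59 [216. 271. 228. 294.] 219.8 281.2 217
exposed_vial 0.35 [366. 185. 379. 201.] 371.5 192.4 150
reference_vial_a 0.72 [197. 291. 207. 317.] 201.7 305.3 227
reference_vial_a 0.63 [187. 291. 195. 312.] 191.0 301.9 227
lid 0.79 [213. 133. 266. 211.] 226.9 170.1 628
isolator 0.46 [294. 190. 314. 204.] 304.4 196.8 185
```

The vial is upright at the bay centre, the references haven't moved, the lid is open and the handle is off.

```bash
python3 -c "
from plant import robot
print(robot.close_job())"
```

```text
the job is handed in; nothing more can be done
None
```

I handed the job in after about 29 s of robot time: the isolator is off, the lid is open against its stop, and the exposed vial stands upright in the empty bay, with the reference vials unmoved in the last pictures; the hand-in returned no verdict.

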